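# Find the lane whose bar the closed tin clears

## Task

The red bridge bar of the two-lane height gauge has been clamped askew, so the green-lidded tin is sure to clear it in one lane but perhaps not in the other. Set the tin in the mouth of a lane and slide it gently along the counter under the bar (if it catches, never force it: take it out and try the other lane) until it is fully home against the yellow stop, hold it pressed there lightly but firmly for a second, then let go and leave it there. Leave everything else where it is.

Things in the scene. Friction and masses are not known exactly. Their poses are not given: they have to be found in the camera images.
- tin_mid (a point): Centre of the loose closed dessert tin with the GREEN lid: a plain block 110 mm long (its x), 60 mm wide (its y), 48 mm high, steel sides, 0.25 to 0.5 kg. The point is half-way up, 24 mm above its underside. Grip it across its 60 mm width. Either end may lead.
- gauge: Two-lane height gauge bolted to the counter. Origin on the counter, midway between the lanes, straight below the red bar. x: the direction in which tins are pushed (mouths at negative x); y: across the lanes; z up. Lane centre lines at y = -60 and +60 mm. Blue posts 80 mm high at y = +-118 mm. More than 25 N on any part of it (rails, bar, stop) is too much.
- near_lane (a point): Point on the counter on the centre line (y = -60 mm) of the lane nearer the robot, straight below the bar; axes as the gauge. Each lane is 67 mm wide between guide rails 8 mm high and 8 mm thick that run from x = -150 to +50 mm, flared outward for 30 mm more at the mouth; its floor is the bare counter.
- far_lane (a point): Point on the counter on the centre line (y = +60 mm) of the lane farther from the robot, straight below the bar; axes as the gauge. Same lane as the near one.
- bar_pivot (a point): Middle of the rigid red bridge bar (12 x 12 mm section, across both lanes), 56.5 mm up; axes as the gauge, not the bar's. The bar is clamped askew, unmeasured, either way: underside 50.5 mm up midway between the lanes, rising to one side and dropping to the other by up to 0.12 mm per mm (down to 40 mm over the low lane; top below 78 mm). Nearly level, both lanes clear.
- stop_face (a point): Point on the flat front face (facing the mouths) of the rigid yellow end stop, 24 mm up, midway between the lanes; axes as the gauge. The stop, 30 mm high, crosses both lanes; its face is 55 to 75 mm beyond the bar's middle, so a tin that is home (front face on it) still sticks out 29 mm or more in front of the bar. About 8 N is a good press.
- spare_mid (a point): Centre of another tin of the same size with a WHITE lid: leave alone.
- plate: White plate, 230 mm across, on the gas burner: leave alone.
- jar: Green glass jar, 76 mm across, 100 mm high: leave alone.
- shaker: White shaker bottle, 56 mm across, 140 mm high: leave alone.
- bowl: Small copper bowl, 100 mm across, 45 mm high: leave alone.
- spatula: Spatula lying on the counter on the robot's left: leave alone.
- spanner: Spanner lying on the counter on the robot's right: leave alone.

How it is judged (in metres and radians):
On the way, in this order (a step that is already met when the one before it is completed fails the run):
1. the tin stands flat on the counter in a lane, wholly in front of the bar (height (world z) of tin_mid below 0.0275 m and angle between tin_mid's own z axis and vertical below 0.06 rad and angle between the x axis of tin_mid and the x axis of gauge, either way round below 0.08 rad and (y of tin_mid in the frame of gauge between -0.066 and -0.054 m or y of tin_mid in the frame of gauge between 0.054 and 0.066 m) and x of tin_mid in the frame of gauge between -0.17 and -0.062 m), for 0.2 s.
2. the tin, under the bar and touching the stop, is pressed on it with 3 to 22 N for 0.5 s (height (world z) of tin_mid below 0.0275 m and angle between tin_mid's own z axis and vertical below 0.06 rad and angle between the x axis of tin_mid and the x axis of gauge, either way round below 0.08 rad and (y of tin_mid in the frame of gauge between -0.066 and -0.054 m or y of tin_mid in the frame of gauge between 0.054 and 0.066 m) and x of tin_mid in the frame of stop_face above -0.058 m and contact force between tin and gauge between 3 and 22 N), for 0.5 s.
At the end, for the whole second after the job is handed in: The green-lidded tin stands flat and at rest on the counter in one lane (centre within 6 mm of its centre line, within 0.08 rad of its direction), under the bar with its front face within 3 mm of the stop, released (height (world z) of tin_mid below 0.0275 m and angle between tin_mid's own z axis and vertical below 0.06 rad and angle between the x axis of tin_mid and the x axis of gauge, either way round below 0.08 rad and (y of tin_mid in the frame of gauge between -0.066 and -0.054 m or y of tin_mid in the frame of gauge between 0.054 and 0.066 m) and x of tin_mid in the frame of stop_face above -0.058 m and linear speed of tin below 0.01 m/s); the robot touches nothing.
It fails at once if more than 25 N between the tin and the gauge (rails, bar or stop) (contact force between tin and gauge above 25 N).
It fails at once if the robot presses on the gauge with more than 25 N (contact force between the arm and gauge above 25 N).
It fails at once if the fingers press on the gauge with more than 25 N (contact force between the fingers and gauge above 25 N).
It fails at once if the tin is tipped by more than 0.5 rad (angle between tin_mid's own z axis and vertical above 0.5 rad).
It fails at once if another thing is moved by more than 20 mm (distance of any of spare_mid, plate, jar, shaker, bowl, spatula, spanner from where it was at the start of the episode above 0.02 m).
It also fails if it takes over 72 s, if anything falls off the work surface, if the arm or the gripper's body presses on something with over 40 N, if the wrist force passes 120 N, or if a joint passes its speed limit or range.

## Robot

A 7-joint arm with a two-finger parallel gripper is mounted at the origin on the work surface. World frame = base frame: x ahead of the robot, y to its left, z up, the work surface at z = 0. Lengths are in mm, angles in rad, forces in N, time in s.
With the tool pointing down it reaches from about 400 to 875 mm from the base axis. Payload 4.4 kg.
Tool frame: the origin (TCP) lies at the very end of the fingers, on their centre line; the grasp point (between the pads) lies 19 mm behind it; z points along the fingers, y is the line along which they close (so a half turn about z gives the same grasp; the last joint's range is limited). The gripper opens to 85 mm and grips with 20 to 120 N. Pads are 22 mm wide; open, the fingers measure 114 mm over their backs; the gripper's body (76 mm by 85 mm) begins 54 mm behind the grasp point. The pads swing forward as they close: fully open they stand 13 mm farther back than shut.
Start: joints at [1.081, 0.628, 0.038, 1.517, -0.027, 0.996, -0.02], TCP at [267.326, -592.499, 231.313] pointing down, gripper open.
Joint ranges: [-3.06, 3.06], [-0.37, 2.12], [-1.25, 1.32], [0.18, 2.47], [-1.1, 4.24], [0.23, 1.98], [-2.94, 2.94]. Speed limits (rad/s): [2.57, 2.57, 3.14, 3.14, 3.14, 3.14, 3.14].

## Interface

Orientations are given as [roll, pitch, yaw] about the fixed x, y, z axes, in that order (R = Rz(yaw) Ry(pitch) Rx(roll)).
In Python, from cell import ctrl gives the robot as it stands.
- The arm moves only by the tool step_arm, never from a script. Its argument "series" is a list that holds one entry, the list of rows, each a list of 7 numbers: the turn, a rotation vector about the tool's x, y, z as a fraction of full scale, then the shift along the tool's x, y, z as a fraction of full scale, then the closure, from 0 (fully open) to 1 (shut). In form: [[[ax, ay, az, tx, ty, tz, gripper], ...]]. A call has 1 to 12 rows; each row shifts and turns the commanded pose from where the row before left it, along the tool's axes as they then stand; what a row does not reach is not made up. Full scale, the value 1, is 150 mm for a shift and 45 degrees for a turn. A row lasts 1/10 s, in which the tool goes at most 50 mm and 8.59 degrees, less where a joint would pass 70% of its speed; a pose out of reach is approached as far as the arm can. A call with a number of a shift or a turn outside -1 to 1 is refused whole. A call with a gripper value outside its range is refused whole. The fingers move at their own pace and stop on an object; the grip force is fixed at half the most. Time passes only in rows, so rows that do not move let the fingers close. It gives the time, the measured TCP pose, the force, the opening and the grip force at its end, in the units of the state.
- ctrl.read_state(): the state, without advancing time (a new reading comes with each control period).
- ctrl.get_image(name): name is "scene" or "top" or "wrist"; returns a dict with "img" (384x512x3 uint8, red, green, blue), "fx", "fy", "cx", "cy" (pixels), "R" (3x3) and "t" (3): a world point X has camera coordinates R X + t. Camera axes: x right, y down, z forward; pixel columns grow to the right and rows downward; lengths in mm; the calibration is good to about 2 mm. A picture is of the moment at which its call begins. There is no depth.
- ctrl.finish_job(): hands the job in; it is judged then, once.
Trained networks look in a picture, given as the dict that the camera call returned (one of the last four; its "shot" number tells which), for a name from the list of things; names that differ only in an ending like _2 or _b are one class to them, and where a whole thing is asked for, a point or a joint stands for the part that bears it (a point fixed in the world has none). Each returns a list of dicts, best first, with "score" (0 to 1); they miss things now and then, are a little off and sometimes report something else, mostly with a low value. They report only what shows in the picture. A call takes as long as a camera call.
- ctrl.recognise(picture, thing): "centre" ([column, row] in pixels, amid what is visible of it).
The state is a dict: "clock": time; "qpos": joint angles; "qd": joint speeds; "tau": joint torques, N m; "eef_pos": TCP position; "tool_rot": TCP orientation; "force": force on the tool from outside, world axes, zero at the start; "torque": the same for the moment, N m; "width": finger opening in mm; "gripper_force": force on a finger pad.
Only numpy, scipy, OpenCV 4.12 (cv2) and the standard library are available. Lean on these libraries where they do the work, as an engineer would, in place of code of your own. Each camera call takes 0.05 s, during which the arm holds its last target. There are 200 camera calls.

## Working session

There is one attempt and no reset: what is moved stays moved. The work goes in short steps, Python scripts to look and compute and a tool call to move; the robot and the scene stay as the last step left them, time stands still between calls to the robot, and variables do not carry over. Pictures are saved under pics/ and viewed, at most 10 in all, crops included, and the job is handed in when it is done.

Besides the shell and the picture viewer there is one more tool, called after "Call:" as name(argument=value, ...), one argument or row to a line, values as JSON. step_arm: Moves the arm, as the interface text tells. Shift numbers are shares of 150 mm and turn numbers shares of 45 degrees, none past 1 either way. Its arguments: {"type":"object","properties":{"series":{"type":"array","items":{"type":"array","items":{"type":"array","items":{"type":"number","minimum":-1,"maximum":1}}}}},"required":["series"]}

```bash
mkdir -p pics
cat > h.py <<'E'
import numpy as np, cv2
from cell import ctrl
def ray(p,uv,z):
    R=np.array(p["R"]);t=np.array(p["t"]).ravel()
    d=R.T@np.array([(uv[0]-p["cx"])/p["fx"],(uv[1]-p["cy"])/p["fy"],1]);c=-R.T@t
    return c+d*(z-c[2])/d[2]
def proj(p,X):
    q=np.array(p["R"])@np.array(X,float)+np.array(p["t"]).ravel()
    return np.array([p["fx"]*q[0]/q[2]+p["cx"],p["fy"]*q[1]/q[2]+p["cy"]])
def save(p,n): cv2.imwrite(f"pics/{n}.png",p["img"][:,:,::-1])
E
python3 - <<'E'
from h import *
a=ctrl.get_image("scene");b=ctrl.get_image("top")
cv2.imwrite("pics/a.png",cv2.resize(np.vstack([a["img"],b["img"]])[:,:,::-1],None,fx=.78,fy=.78) if 0 else a["img"][:,:,::-1]);save(b,"b")
for n,p in(("scene",a),("top",b)):
    print(n,-np.array(p["R"]).T@np.array(p["t"]).ravel())
    for th,z in(("tin_mid",48),("spare_mid",48),("gauge",50),("bar_pivot",56),("stop_face",30),("near_lane",0),("far_lane",0)):
        r=ctrl.recognise(p,th)
        for d in r[:2]: print(th,np.round(d["score"],2),np.round(d["centre"],1),ray(p,d["centre"],z).round())
print(ctrl.read_state())
E
```

```text
scene [1087.3305908   422.23583789 1103.88195069]
tin_mid 0.6 [356.1 228.8] [502. 317.  48.]
spare_mid 0.87 [299.5 281.4] [746. 284.  48.]
gauge 0.82 [250.6 173.3] [557. -63.  50.]
bar_pivot 0.92 [250.3 176.4] [570. -53.  56.]
stop_face 0.71 [236.1 165.9] [ 556. -131.   30.]
stop_face 0.44 [297.7 282.4] [746. 280.  30.]
near_lane 0.8 [249.2 177.9] [550. -77.   0.]
far_lane 0.57 [249.3 179. ] [553. -74.   0.]
top [ 376.79403455   19.03226618 1321.16371876]
tin_mid 0.83 [150.2 206. ] [496. 307.  48.]
tin_mid 0.58 [265.3 118.8] [770. -30.  48.]
spare_mid 0.71 [167.7 132.4] [721. 265.  48.]
spare_mid 0.67 [297.5 193.8] [ 541. -129.   48.]
gauge 0.64 [275.6 191.8] [545. -63.  50.]
bar_pivot 0.67 [278. 197.] [529. -70.  56.]
bar_pivot 0.54 [372.5 261.6] [ 345. -347.   56.]
stop_face 0.73 [298.6 194.5] [ 541. -134.   30.]
stop_face 0.32 [407.6 161.3] [ 650. -469.   30.]
near_lane 0.7 [168.4 128.5] [746. 273.   0.]
far_lane 0.78 [277.  192.5] [550. -71.   0.]
{'clock': 0.8, 'qpos': array([ 1.08119637,  0.62836211,  0.03851469,  1.51739455, -0.02702028,
        0.99632324, -0.01997877]), 'qd': array([ 0.00058451,  0.00061789,  0.00079934, -0.00121174, -0.00114412,
        0.00103556,  0.00044676]), 'tau': array([-5.19862770e-04, -5.63216794e+01,  1.22508913e+00, -1.93776816e+01,
        1.08761288e-02,  1.49821335e-03, -2.69818497e-05]), 'eef_pos': array([ 267.32539927, -592.49771165,  231.34000489]), 'tool_rot': array([ 3.14156223e+00, -4.71574566e-05,  4.23773400e-01]), 'force': array([ 0.47940777, -0.83147309,  0.51438668]), 'torque': array([-0.00913094,  0.01482193,  0.04853436]), 'gripper_force': 0.0, 'width': 85.34903836172987}
```

Run:
```python
import cv2
a=cv2.imread("pics/a.png");b=cv2.imread("pics/b.png")
cv2.imwrite("pics/a2.png",cv2.resize(a[100:320,130:430],None,fx=2.6,fy=2.6,interpolation=cv2.INTER_CUBIC))
cv2.imwrite("pics/b2.png",cv2.resize(b[90:290,110:410],None,fx=2.6,fy=2.6,interpolation=cv2.INTER_CUBIC))
```

```text
(no output)
```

View pics/a2.png

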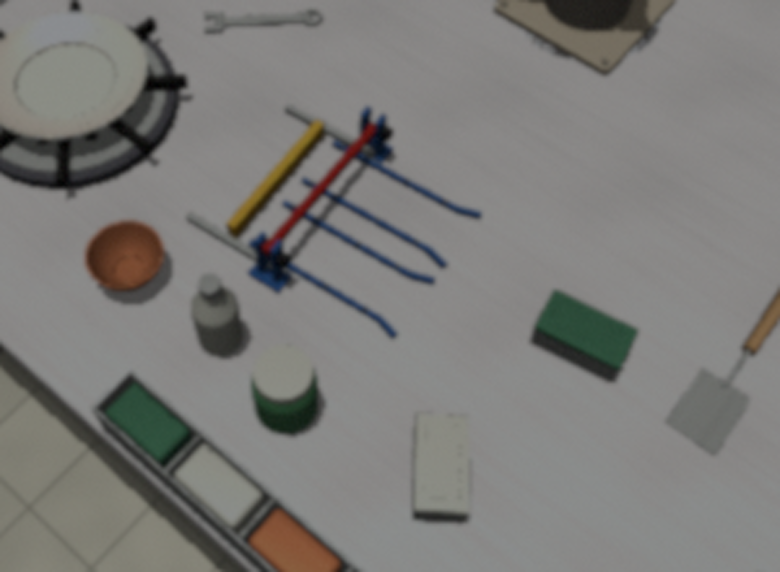

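View pics/b2.png

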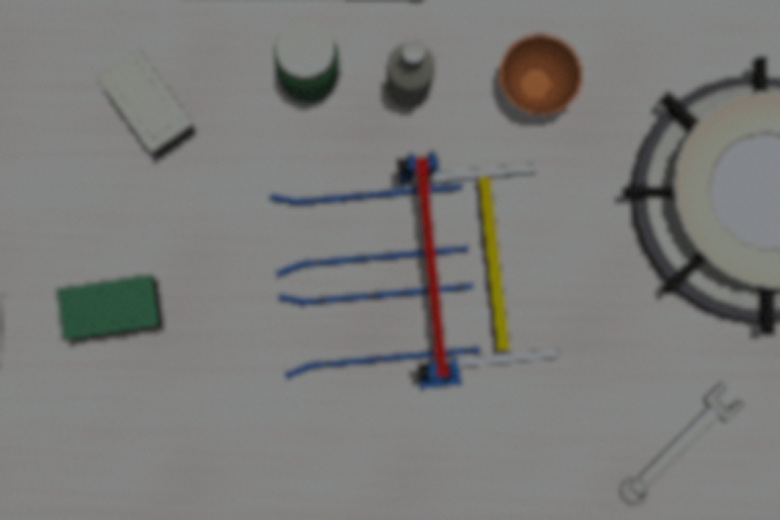

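Run:
```python
from h import *
a=ctrl.get_image("scene");b=ctrl.get_image("top")
A=lambda x,y:(130+x/2.6-.3,100+y/2.6-.3)
B=lambda x,y:(110+x/2.6-.3,90+y/2.6-.3)
th=[]
mids=[]
for l in [((300,202),(460,187)),((305,264),(467,248)),((305,301),(470,286)),((312,365),(478,350))]:
    P,Q=[ray(b,B(*q),8) for q in l]; d=Q-P; th.append(np.degrees(np.arctan2(d[1],d[0]))); print(P.round(1),Q.round(1),th[-1].round(2))
hsv=cv2.cvtColor(b["img"],cv2.COLOR_RGB2HSV)
def seg(lo,hi,x0,y0,x1,y1):
    m=cv2.inRange(hsv,lo,hi); k=np.zeros_like(m);k[y0:y1,x0:x1]=m[y0:y1,x0:x1];return k
for n,lo,hi,z,box in(("tin",(40,60,30),(90,255,255),48,(120,185,180,230)),("yel",(20,120,60),(35,255,255),30,(285,150,315,235)),("red",(0,150,60),(10,255,255),62,(260,140,300,245))):
    m=seg(lo,hi,*box);pts=np.argwhere(m)[:,::-1]
    w=np.array([ray(b,p,z)[:2] for p in pts],np.float32);print(n,len(pts),cv2.minAreaRect(w))
def tri(pa,pb):
    M=[];r=[]
    for p,uv in((a,pa),(b,pb)):
        R=np.array(p["R"]);t=np.array(p["t"]).ravel()
        for i,(f,c) in enumerate(((p["fx"],p["cx"]),(p["fy"],p["cy"]))):
            k=(uv[i]-c)/f; M.append(R[i]-k*R[2]); r.append(k*t[2]-t[i])
    return np.linalg.lstsq(np.array(M),np.array(r),rcond=None)[0]
print("far/near bar ends",tri(A(267,247),B(422,160)),tri(A(372,127),B(440,375)))
```

```text
[624.1  91.1   8. ] [646.2 -99.2   8. ] -83.39
[549.9  83.3   8. ] [ 572.7 -108.     8. ] -83.21
[506.1  82.2   8. ] [ 527.5 -111.8    8. ] -83.72
[431.4  72.1   8. ] [ 452.2 -121.6    8. ] -83.85
tin 721 ((490.4017639160156, 302.5054931640625), (58.27911376953125, 108.30535888671875), 9.855171203613281)
yel 303 ((552.7224731445312, -135.67909240722656), (202.57907104492188, 14.270142555236816), 6.533091068267822)
red 217 ((546.0094604492188, -61.64714431762695), (242.0653839111328, 10.164318084716797), 5.991451740264893)
far/near bar ends [664.59719157 -48.86142816  62.86163782] [421.82832906 -75.95053756  40.74115327]
```

```bash
cat >> h.py <<'E'
def rows(target,yaw,n,g=0,via=None):
    """n equal rows to target (mm), yaw in deg; axes taken before each row's turn"""
    s=ctrl.read_state();p=np.array(s["eef_pos"]);y0=np.degrees(s["tool_rot"][2])
    dy=(yaw-y0)/n
    for i in range(n):
        psi=np.radians(y0+dy*i);f=(i+1)/n
        q0=path(p,via,target,i/n);q1=path(p,via,target,f);d=q1-q0
        tx=d[0]*np.cos(psi)+d[1]*np.sin(psi);ty=d[0]*np.sin(psi)-d[1]*np.cos(psi)
        print("[0,0,%.3f,%.3f,%.3f,%.3f,%g],"%(-dy/45,tx/150,ty/150,-d[2]/150,g),end="")
    print()
def path(a,v,b,f):
    a=np.array(a,float);b=np.array(b,float)
    if v is None: return a+f*(b-a)
    v=np.array(v,float);return (1-f)**2*a+2*f*(1-f)*(2*v-(a+b)/2)+f*f*b
E
python3 - <<'E'
from h import *
rows((580,0,260),96.5,12,via=(500,-310,260))
rows((580,0,260),96.5,16,via=(500,-310,260))
E
```

```text
[0,0,-0.134,0.424,-0.139,-0.045,0],[0,0,-0.134,0.414,-0.113,-0.040,0],[0,0,-0.134,0.404,-0.089,-0.035,0],[0,0,-0.134,0.394,-0.069,-0.029,0],[0,0,-0.134,0.384,-0.052,-0.024,0],[0,0,-0.134,0.375,-0.038,-0.019,0],[0,0,-0.134,0.367,-0.025,-0.013,0],[0,0,-0.134,0.361,-0.014,-0.008,0],[0,0,-0.134,0.357,-0.005,-0.003,0],[0,0,-0.134,0.355,0.004,0.003,0],[0,0,-0.134,0.355,0.012,0.008,0],[0,0,-0.134,0.357,0.021,0.013,0],
[0,0,-0.100,0.320,-0.103,-0.034,0],[0,0,-0.100,0.315,-0.087,-0.031,0],[0,0,-0.100,0.309,-0.074,-0.028,0],[0,0,-0.100,0.303,-0.061,-0.025,0],[0,0,-0.100,0.297,-0.050,-0.022,0],[0,0,-0.100,0.291,-0.040,-0.019,0],[0,0,-0.100,0.286,-0.031,-0.016,0],[0,0,-0.100,0.281,-0.023,-0.013,0],[0,0,-0.100,0.276,-0.016,-0.010,0],[0,0,-0.100,0.273,-0.010,-0.007,0],[0,0,-0.100,0.270,-0.005,-0.004,0],[0,0,-0.100,0.268,0.001,-0.001,0],[0,0,-0.100,0.266,0.005,0.001,0],[0,0,-0.100,0.266,0.010,0.004,0],[0,0,-0.100,0.266,0.015,0.007,0],[0,0,-0.100,0.268,0.020,0.010,0],
```

Call:
step_arm(
  series=[
    [[0,0,-0.1,0.32,-0.1,-0.03,0],[0,0,-0.1,0.31,-0.09,-0.03,0],[0,0,-0.1,0.31,-0.07,-0.03,0],[0,0,-0.1,0.3,-0.06,-0.03,0],[0,0,-0.1,0.3,-0.05,-0.02,0],[0,0,-0.1,0.29,-0.04,-0.02,0],[0,0,-0.1,0.29,-0.03,-0.02,0],[0,0,-0.1,0.28,-0.02,-0.01,0],[0,0,-0.1,0.28,-0.02,-0.01,0],[0,0,-0.1,0.27,-0.01,-0.01,0],[0,0,-0.1,0.27,0,0,0],[0,0,-0.1,0.27,0,0,0]],
  ],
)

```text
clock: 2.1
eef_pos: [561.0, -158.0, 263.0]
tool_rot: [3.141, 0.0, 1.369]
force: [-0.1, -1.1, -0.0]
width: 85.5
gripper_force: 0.0
```

Call:
step_arm(
  series=[
    [[0,0,-0.1,0.27,0,0,0],[0,0,-0.1,0.27,0.01,0,0],[0,0,-0.1,0.27,0.01,0,0],[0,0,-0.1,0.27,0.02,0.01,0],[0,0,0,0,0,0,0],[0,0,0,0,0,0,0],[0,0,0,0,0,0,0]],
  ],
)

```text
clock: 2.8
eef_pos: [580.2, -0.4, 261.2]
tool_rot: [-3.141, 0.001, 1.678]
force: [0.6, -0.9, 0.5]
width: 85.5
gripper_force: 0.0
```

Run:
```python
from h import *
p=ctrl.get_image("wrist");save(p,"w1");print(-np.array(p["R"]).T@np.array(p["t"]).ravel(),p["R"],p["fx"],p["cx"],p["cy"])
np.savez("w1.npz",**{k:p[k] for k in("R","t","fx","fy","cx","cy")})
s=ctrl.read_state();print(s["clock"],s["eef_pos"],s["tool_rot"],s["qpos"],s["force"])
```

```text
[571.19735456  78.66940251 403.34653501] [[ 9.94382140e-01  1.05849164e-01 -3.38520976e-04]
 [ 1.00646905e-01 -9.44510396e-01  3.12682446e-01]
 [ 3.27774388e-02 -3.10959911e-01 -9.49857660e-01]] 322.0289780340027 256.1760643987302 189.3247849762171
2.85 [580.19893898  -0.70799188 261.23875118] [-3.14141345e+00  1.14442853e-03  1.67754927e+00] [ 0.17188376  0.51132909 -0.33803277  1.6747093   0.19682352  0.98921822
 -0.12797052] [ 1.05236972  0.24019317 -0.45517469]
```

View pics/w1.png

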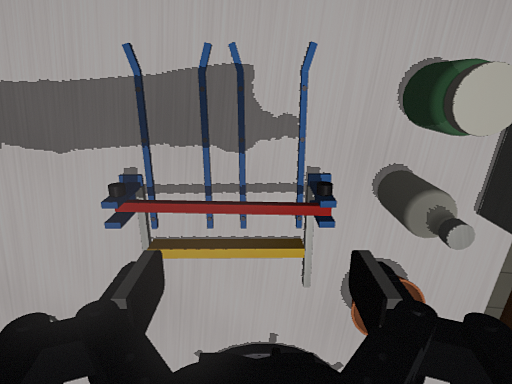

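Run:
```python
from h import *
p=dict(np.load("w1.npz"));img=cv2.imread("pics/w1.png");hsv=cv2.cvtColor(img,cv2.COLOR_BGR2HSV)
g=np.array([.113,-.994,0]);gy=np.array([.994,.113,0])
# rails
m=cv2.inRange(hsv,(105,120,50),(125,255,255))
R=[]
for r in range(80,171,5):
    c=np.where(m[r])[0]
    gs=np.split(c,np.where(np.diff(c)>3)[0]+1)
    gs=[x for x in gs if 3<=len(x)<=14]
    if len(gs)==4:R.append([ray(p,(x.mean(),r),8)for x in gs])
R=np.array(R);print(len(R))
for k in range(4):
    vx,vy,x0,y0=cv2.fitLine(R[:,k,:2].astype(np.float32),cv2.DIST_HUBER,0,.01,.01).ravel();print("rail",np.degrees(np.arctan2(vy,vx)),x0,y0)
def edges(lo,hi,c0,c1):
    m=cv2.inRange(hsv,lo,hi);T=[];Bt=[]
    for c in range(c0,c1):
        r=np.where(m[150:270,c])[0]
        if len(r)>3:T.append((c,150+r[0]-.5));Bt.append((c,150+r[-1]+.5))
    return np.polyfit(*np.array(T).T,1),np.polyfit(*np.array(Bt).T,1)
rt,rb=edges((0,130,60),(8,255,255),130,318); yt,yb=edges((18,90,30),(35,255,255),155,300)
print("red",rt,rb,"yel",yt,yb)
for n,l,z in(("yel top",yb,30),("yel foot?",yt,0),("red back",rb,62),("red front low",rt,50)):
    P=[ray(p,(c,np.polyval(l,c)),z) for c in(150,300)];d=P[0]-P[1];print(n,P[0].round(1),P[1].round(1),np.degrees(np.arctan2(-d[1],-d[0])), [q@g for q in P])
```

```text
17
rail -83.62314 439.11392 16.40391
rail -83.58025 513.52277 21.94854
rail -83.57678 558.6591 19.61647
rail -83.703575 631.08636 40.65663
red [1.52246585e-02 2.00235587e+02] [1.83535697e-02 2.08882020e+02] yel [-6.65249567e-04  2.38754460e+02] [9.11273815e-03 2.55217615e+02]
yel top [ 455.5 -150.6   30. ] [ 651.3 -131.8   30. ] 5.496498487821768 [np.float64(201.17100577232551), np.float64(204.56826691682426)]
yel foot? [ 446.1 -140.7    0. ] [ 653.2 -118.5    0. ] 6.128196559886943 [np.float64(190.29086112273714), np.float64(191.59099200142887)]
red back [465.2 -72.6  62. ] [636.1 -57.8  62. ] 4.9490374810463535 [np.float64(124.73955991445408), np.float64(129.34001637844568)]
red front low [461.5 -66.4  50. ] [636.6 -50.6  50. ] 5.151087146028162 [np.float64(118.10728311637274), np.float64(122.20346495514575)]
```

Run:
```python
from h import *
rows((483,344,130),99.9,9)
```

```text
[0,0,-0.009,0.262,-0.044,0.097,0],[0,0,-0.009,0.262,-0.042,0.097,0],[0,0,-0.009,0.262,-0.041,0.097,0],[0,0,-0.009,0.262,-0.039,0.097,0],[0,0,-0.009,0.263,-0.037,0.097,0],[0,0,-0.009,0.263,-0.035,0.097,0],[0,0,-0.009,0.263,-0.033,0.097,0],[0,0,-0.009,0.263,-0.031,0.097,0],[0,0,-0.009,0.264,-0.029,0.097,0],
```

Call:
step_arm(
  series=[
    [[0,0,-0.009,0.262,-0.043,0.097,0],[0,0,-0.009,0.262,-0.042,0.097,0],[0,0,-0.009,0.262,-0.041,0.097,0],[0,0,-0.009,0.262,-0.039,0.097,0],[0,0,-0.009,0.263,-0.037,0.097,0],[0,0,-0.009,0.263,-0.035,0.097,0],[0,0,-0.009,0.263,-0.033,0.097,0],[0,0,-0.009,0.263,-0.031,0.097,0],[0,0,-0.009,0.264,-0.029,0.097,0],[0,0,0,0,0,0,0],[0,0,0,0,0,0,0],[0,0,0,0,0,0,0]],
  ],
)

```text
clock: 4.05
eef_pos: [483.8, 343.5, 130.4]
tool_rot: [3.141, 0.002, 1.741]
force: [-0.1, 0.4, 0.1]
width: 85.5
gripper_force: 0.0
```

Run:
```python
from h import *
p=ctrl.get_image("wrist");save(p,"w2")
s=ctrl.read_state();print(s["clock"],s["eef_pos"],s["tool_rot"],s["qpos"])
m=cv2.inRange(cv2.cvtColor(p["img"],cv2.COLOR_RGB2HSV),(40,90,30),(85,255,255))
pts=np.argwhere(m)[:,::-1];w=np.array([ray(p,q,48)[:2] for q in pts],np.float32);w=w[np.linalg.norm(w-[490,302],axis=1)<75];print(len(w),cv2.minAreaRect(w))
for q in((490.4,302.5,48),(483.2,343.9,48)):print(proj(p,q))
rows((483,344,14),99.9,6)
```

```text
4.1 [483.95060133 343.44126769 130.62588029] [3.14071178e+00 1.28204696e-03 1.74043748e+00] [-0.48018766  0.68606339 -0.2948621   1.76891533  0.28269303  0.728108
 -0.75485269]
8108 ((491.7545471191406, 308.80596923828125), (58.24907684326172, 108.74629211425781), 9.864602088928223)
[256.44294582 246.81551693]
[256.25985588 195.99690913]
[0,0,-0.001,0.001,-0.001,0.130,0],[0,0,-0.001,0.001,-0.001,0.130,0],[0,0,-0.001,0.001,-0.001,0.130,0],[0,0,-0.001,0.001,-0.001,0.130,0],[0,0,-0.001,0.001,-0.001,0.130,0],[0,0,-0.001,0.001,-0.001,0.130,0],
```

View pics/w2.png

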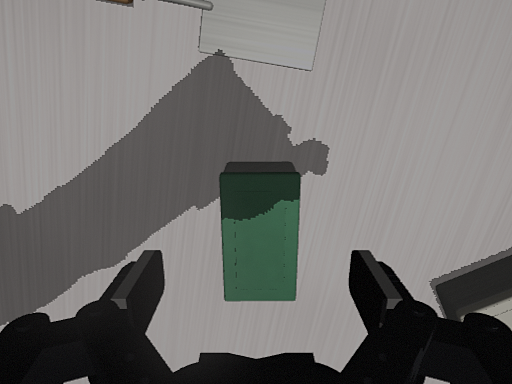

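Call:
step_arm(
  series=[
    [[0,0,0,0.03,0,0.18,0],[0,0,0,0,0,0.2,0],[0,0,0,0,0,0.2,0],[0,0,0,0,0,0.15,0],[0,0,0,0,0,0.05,0],[0,0,0,0,0,0,0],[0,0,0,0,0,0,0],[0,0,0,0,0,0,0]],
  ],
)

```text
clock: 4.9
eef_pos: [482.7, 350.6, 14.8]
tool_rot: [3.139, -0.001, 1.743]
force: [-1.2, 0.5, -0.3]
width: 85.3
gripper_force: 0.0
```

Call:
step_arm(
  series=[
    [[0,0,0,0,0,0,1],[0,0,0,0,0,0,1],[0,0,0,0,0,0,1],[0,0,0,0,0,0,1],[0,0,0,0,0,0,1],[0,0,0,0,0,0,1],[0,0,0,0,0,0,1],[0,0,0,0,0,0,1],[0,0,0,0,0,0,1],[0,0,0,0,0,0,1]],
  ],
)

```text
clock: 5.9
eef_pos: [483.0, 351.0, 14.9]
tool_rot: [3.138, -0.001, 1.744]
force: [1.3, -0.1, 7.5]
width: 59.3
gripper_force: 65.4
```

Run:
```python
from h import *
p=ctrl.get_image("wrist");save(p,"w3")
s=ctrl.read_state();print(s)
m=cv2.inRange(cv2.cvtColor(p["img"],cv2.COLOR_RGB2HSV),(40,90,30),(85,255,255))
pts=np.argwhere(m)[:,::-1];w=np.array([ray(p,q,48)[:2] for q in pts],np.float32);w=w[np.linalg.norm(w-[490,302],axis=1)<75];print(len(w),cv2.minAreaRect(w))
```

```text
{'clock': 5.95, 'qpos': array([-0.53778086,  0.85958096, -0.22175617,  1.81135863,  0.35187885,
        0.50596541, -0.82075685]), 'qd': array([ 1.46674280e-03, -7.32746246e-04,  7.22830437e-05,  3.82549361e-04,
        4.91653554e-04, -1.78576664e-04, -5.45696890e-04]), 'tau': array([-3.88193680e-01, -5.39281011e+01, -2.86326505e+00, -9.23327655e+00,
       -1.16235777e-01, -4.53728728e-02, -6.52172347e-02]), 'eef_pos': array([482.94741138, 350.94821993,  14.86138647]), 'tool_rot': array([ 3.13853078e+00, -1.22668145e-03,  1.74414445e+00]), 'force': array([1.36040751, 0.03640796, 6.94709611]), 'torque': array([-0.01745816,  0.01464931,  0.0989884 ]), 'gripper_force': 65.3860330581665, 'width': 59.42926042061991}
12962 ((484.239013671875, 340.12841796875), (58.61906814575195, 50.29719924926758), 10.805604934692383)
```

View pics/w3.png

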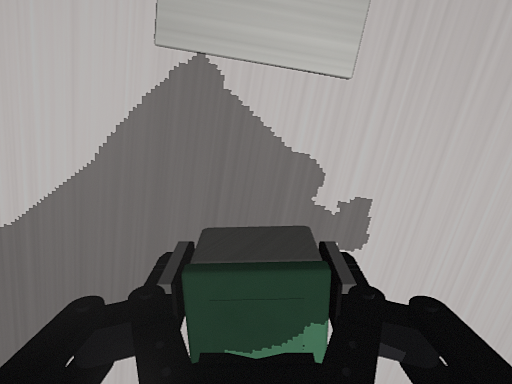

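Run:
```python
from h import *
rows((565.5,294.9,15.5),96.4,10,1)
```

```text
[0,0,0.008,-0.046,0.048,-0.000,1],[0,0,0.008,-0.046,0.048,-0.000,1],[0,0,0.008,-0.046,0.048,-0.000,1],[0,0,0.008,-0.045,0.049,-0.000,1],[0,0,0.008,-0.045,0.049,-0.000,1],[0,0,0.008,-0.045,0.049,-0.000,1],[0,0,0.008,-0.044,0.049,-0.000,1],[0,0,0.008,-0.044,0.050,-0.000,1],[0,0,0.008,-0.044,0.050,-0.000,1],[0,0,0.008,-0.044,0.050,-0.000,1],
```

Call:
step_arm(
  series=[
    [[0,0,0.008,-0.046,0.048,-0.006,1],[0,0,0.008,-0.046,0.048,0,1],[0,0,0.008,-0.046,0.048,0,1],[0,0,0.008,-0.045,0.049,0,1],[0,0,0.008,-0.045,0.049,0,1],[0,0,0.008,-0.045,0.049,0,1],[0,0,0.008,-0.044,0.049,0,1],[0,0,0.008,-0.044,0.05,0,1],[0,0,0.008,-0.044,0.05,0,1],[0,0,0.008,-0.044,0.05,0,1],[0,0,0,0,0,0,1],[0,0,0,0,0,0,1]],
  ],
)

```text
clock: 7.15
eef_pos: [565.8, 293.7, 14.9]
tool_rot: [3.139, -0.0, 1.68]
force: [1.0, 0.1, 4.9]
width: 59.4
gripper_force: 64.9
```

```bash
cat >> h.py <<'E'
def G(p): return np.array([p[0]*.1115-p[1]*.9938,p[0]*.9938+p[1]*.1115])
def W(gx,gy,z): return (gx*.1115+gy*.9938,-gx*.9938+gy*.1115,z)
E
python3 - <<'E'
from h import *
s=ctrl.read_state();print(s["clock"],s["eef_pos"],G(s["eef_pos"]),np.degrees(s["tool_rot"][2]),s["force"],s["torque"],s["width"])
p=ctrl.get_image("top");save(p,"t2")
c=cv2.resize(p["img"][140:250,130:330],None,fx=4,fy=4,interpolation=cv2.INTER_CUBIC);cv2.imwrite("pics/t2c.png",c[:,:,::-1])
rows(W(-100,594.8,15.5),96.4,8,1)
E
```

```text
7.15 [565.76927406 293.70580232  14.89854086] [-228.80155229  595.00970152] 96.23934281137839 [0.99618636 0.06875153 4.94713039] [ 0.22495565 -0.20130748 -0.10460942] 59.35802682047412
[0,0,-0.000,-0.107,0.000,-0.001,1],[0,0,-0.000,-0.107,0.000,-0.001,1],[0,0,-0.000,-0.107,0.000,-0.001,1],[0,0,-0.000,-0.107,0.000,-0.001,1],[0,0,-0.000,-0.107,0.000,-0.001,1],[0,0,-0.000,-0.107,-0.000,-0.001,1],[0,0,-0.000,-0.107,-0.000,-0.001,1],[0,0,-0.000,-0.107,-0.000,-0.001,1],
```

View pics/t2c.png

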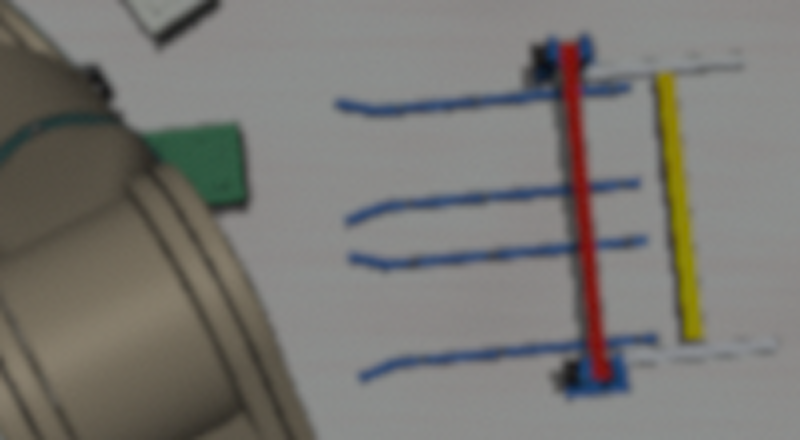

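Run:
```python
from h import *
p=ctrl.get_image("top");im=p["img"]
hsv=cv2.cvtColor(im,cv2.COLOR_RGB2HSV)
m=cv2.inRange(hsv,(40,60,30),(90,255,255))
sat=hsv[:,:,1].astype(float)
def sub(col,r0,r1,ch):  # intensity weighted band edges/centre
    v=ch[r0:r1,col];return v
for col in range(178,190,2):
    r=np.where(m[170:200,col])[0]+170
    a=sat[168:200,col];half=(a.max()+np.median(a[:4]))/2
    print(col,[G(ray(p,(col,x),48))[1].round(1) for x in(r[0]-.5,r[-1]+.5)],G(ray(p,((col),r.mean()),48)).round(1),len(r))
bl=(im[:,:,2].astype(float)-im[:,:,0]).clip(8)-8
for col in range(232,268,6):
    o=[]
    for r0,r1 in((160,172),(183,195),(196,210),(219,233)):
        v=bl[r0:r1,col]; o.append(G(ray(p,(col,(v*np.arange(r0,r1)).sum()/v.sum()),8))[1].round(1))
    print(col,o,(o[0]+o[1])/2)
```

```text
178 [np.float64(623.1), np.float64(578.0)] [-162.2  600.5] 15
180 [np.float64(622.6), np.float64(571.4)] [-156.5  596.9] 17
182 [np.float64(622.0), np.float64(564.9)] [-150.8  593.4] 19
184 [np.float64(621.5), np.float64(564.4)] [-144.9  592.8] 19
186 [np.float64(624.0), np.float64(563.8)] [-138.9  593.8] 20
188 [np.float64(623.4), np.float64(563.3)] [-133.   593.2] 20
232 [np.float64(631.9), np.float64(556.3), np.float64(511.6), np.float64(436.6)] 594.0999999999999
238 [np.float64(631.5), np.float64(556.4), np.float64(511.8), np.float64(436.8)] 593.95
244 [np.float64(631.9), np.float64(556.9), np.float64(511.6), np.float64(436.7)] 594.4
250 [np.float64(631.4), np.float64(556.6), np.float64(511.9), np.float64(436.8)] 594.0
256 [np.float64(631.9), np.float64(557.0), np.float64(511.4), np.float64(437.0)] 594.45
262 [np.float64(632.5), np.float64(556.4), np.float64(512.0), np.float64(436.8)] 594.45
```

Call:
step_arm(
  series=[
    [[0,0,0,-0.1,0,0,1],[0,0,0,-0.1,0,0,1],[0,0,0,-0.1,0,0,1],[0,0,0,-0.1,0,0,1],[0,0,0,-0.1,0,0,1],[0,0,0,-0.1,0,0,1],[0,0,0,-0.05,0,0,1],[0,0,0,-0.03,0,0,1],[0,0,0,0,0,0,1],[0,0,0,0,0,0,1]],
  ],
)

```text
clock: 8.25
eef_pos: [576.2, 193.2, 14.9]
tool_rot: [3.139, -0.001, 1.681]
force: [-1.1, 2.7, 6.4]
width: 59.4
gripper_force: 65.2
```

Call:
step_arm(
  series=[
    [[0,0,0,-0.03,0,0,1],[0,0,0,-0.03,0,0,1],[0,0,0,-0.03,0,0,1],[0,0,0,-0.03,0,0,1],[0,0,0,-0.03,0,0,1],[0,0,0,-0.03,0,0,1],[0,0,0,-0.03,0,0,1],[0,0,0,-0.03,0,0,1]],
  ],
)

```text
clock: 9.05
eef_pos: [579.8, 159.3, 14.9]
tool_rot: [3.139, -0.003, 1.683]
force: [-0.1, 6.4, 5.7]
width: 59.1
gripper_force: 65.1
```

```bash
cat > st.py <<'E'
from h import *
s=ctrl.read_state();f=np.array(s["force"]);print(s["clock"],s["eef_pos"],G(s["eef_pos"]),np.degrees(s["tool_rot"][2]),"Fg",G(f),f[2],s["torque"],s["width"])
E
python3 st.py
```

```text
9.05 [579.82872982 159.29210651  14.87374693] [-93.65359207 593.99486157] 96.43588177869502 Fg [-6.34247942  0.59310407] 5.6919573263088195 [ 1.11881583 -0.00340678  0.00932187] 59.13967822715967
```

Call:
step_arm(
  series=[
    [[0,0,0,0,0,-0.003,1],[0,0,0,0,0,0,1],[0,0,0,-0.02,0,0,1],[0,0,0,-0.02,0,0,1],[0,0,0,-0.02,0,0,1]],
  ],
)

```text
clock: 9.55
eef_pos: [580.3, 149.4, 14.9]
tool_rot: [3.141, -0.002, 1.683]
force: [-0.7, 5.5, 4.3]
width: 59.8
gripper_force: 65.2
```

```bash
python3 st.py
```

```text
9.55 [580.33793204 149.42085102  14.89102376] [-83.78676233 593.40026175] 96.4106146150868 Fg [-5.5586641  -0.13064362] 4.328612164789144 [ 1.11941629 -0.17943558  0.13649177] 59.75784281432165
```

Call:
step_arm(
  series=[
    [[0,0,0,-0.04,0,-0.01,1],[0,0,0,-0.04,0,0,1],[0,0,0,-0.04,0,0,1],[0,0,0,-0.04,0,0,1],[0,0,0,-0.04,0,0,1],[0,0,0,-0.04,0,0,1],[0,0,0,-0.04,0,0,1],[0,0,0,-0.04,0,0,1],[0,0,0,0,0,0,1],[0,0,0,0,0,0,1],[0,0,0,0,0,0,1]],
  ],
)

```text
clock: 10.65
eef_pos: [585.6, 100.9, 16.3]
tool_rot: [3.141, -0.001, 1.682]
force: [-0.2, 1.0, -5.4]
width: 59.3
gripper_force: 65.2
```

```bash
python3 st.py
```

```text
10.65 [585.57628077 100.88917908  16.26443831] [-34.97191087 593.19485129] 96.3569050886972 Fg [-0.98941276 -0.05113646] -5.408010092413823 [0.14492254 0.07031383 0.01877875] 59.30340731986084
```

Call:
step_arm(
  series=[
    [[0,0,0,-0.03,0,0.006,1],[0,0,0,-0.04,0,0,1],[0,0,0,-0.04,0,0,1],[0,0,0,-0.04,0,0,1],[0,0,0,-0.04,0,0,1],[0,0,0,-0.04,0,0,1],[0,0,0,-0.04,0,0,1],[0,0,0,-0.02,0,0,1],[0,0,0,0,0,0,1],[0,0,0,0,0,0,1]],
  ],
)

```text
clock: 11.65
eef_pos: [590.4, 57.3, 15.3]
tool_rot: [3.141, -0.0, 1.681]
force: [0.9, 0.8, -5.7]
width: 59.1
gripper_force: 65.2
```

Call:
step_arm(
  series=[
    [[0,0,0,-0.01,0,0,1],[0,0,0,-0.01,0,0,1],[0,0,0,-0.01,0,0,1],[0,0,0,-0.01,0,0,1]],
  ],
)

```text
clock: 12.05
eef_pos: [591.1, 51.0, 15.3]
tool_rot: [3.142, 0.0, 1.681]
force: [0.2, 0.4, -5.4]
width: 59.2
gripper_force: 65.2
```

```bash
python3 st.py
```

```text
12.05 [591.06595063  50.95922912  15.28363321] [ 15.26057159 593.08329578] 96.3277744392819 Fg [-0.39790201  0.26680395] -5.398976227503905 [ 0.21488796  0.03828129 -0.01038101] 59.21153229916744
```

Call:
step_arm(
  series=[
    [[0,0,0,-0.01,0,0,1],[0,0,0,-0.01,0,0,1],[0,0,0,-0.01,0,0,1],[0,0,0,-0.01,0,0,1],[0,0,0,-0.01,0,0,1]],
  ],
)

```text
clock: 12.55
eef_pos: [591.9, 43.5, 15.3]
tool_rot: [3.142, -0.0, 1.681]
force: [0.2, -0.5, -5.1]
width: 59.1
gripper_force: 65.2
```

Call:
step_arm(
  series=[
    [[0,0,0,-0.01,0,0,1],[0,0,0,-0.01,0,0,1],[0,0,0,-0.01,0,0,1],[0,0,0,-0.01,0,0,1],[0,0,0,-0.01,0,0,1]],
  ],
)

```text
clock: 13.05
eef_pos: [592.7, 36.0, 15.3]
tool_rot: [3.142, -0.0, 1.681]
force: [-0.1, -0.5, -5.9]
width: 59.0
gripper_force: 65.2
```

Call:
step_arm(
  series=[
    [[0,0,0,-0.01,0,0,1],[0,0,0,-0.01,0,0,1],[0,0,0,-0.01,0,0,1],[0,0,0,-0.01,0,0,1],[0,0,0,-0.01,0,0,1],[0,0,0,-0.01,0,0,1],[0,0,0,-0.01,0,0,1],[0,0,0,-0.01,0,0,1]],
  ],
)

```text
clock: 13.85
eef_pos: [594.0, 24.1, 15.3]
tool_rot: [3.142, -0.0, 1.681]
force: [-0.5, 0.1, -5.2]
width: 59.2
gripper_force: 65.2
```

```bash
python3 st.py
```

```text
13.85 [594.03694429  24.13666838  15.28504147] [ 42.24809825 593.04515376] 96.32647578017962 Fg [-0.14128392 -0.44732715] -5.165316100964252 [ 0.2292955  -0.0242464   0.07361893] 59.223420093707226
```

Call:
step_arm(
  series=[
    [[0,0,0,-0.02,0,0.003,1],[0,0,0,-0.02,0,0,1],[0,0,0,-0.02,0,0,1],[0,0,0,-0.02,0,0,1],[0,0,0,-0.02,0,0,1],[0,0,0,-0.02,0,0,1],[0,0,0,-0.02,0,0,1],[0,0,0,-0.02,0,0,1],[0,0,0,-0.02,0,0,1],[0,0,0,-0.02,0,0,1],[0,0,0,-0.02,0,0,1]],
  ],
)

```text
clock: 14.95
eef_pos: [597.8, -8.5, 15.0]
tool_rot: [3.141, -0.0, 1.681]
force: [-0.4, 3.0, -1.3]
width: 58.7
gripper_force: 65.4
```

Call:
step_arm(
  series=[
    [[0,0,0,-0.006,0,0,1],[0,0,0,-0.006,0,0,1],[0,0,0,-0.006,0,0,1],[0,0,0,-0.006,0,0,1],[0,0,0,-0.006,0,0,1],[0,0,0,-0.006,0,0,1],[0,0,0,-0.006,0,0,1],[0,0,0,-0.006,0,0,1],[0,0,0,-0.006,0,0,1],[0,0,0,0,0,0,1]],
  ],
)

```text
clock: 15.95
eef_pos: [598.7, -16.7, 14.9]
tool_rot: [3.141, 0.0, 1.681]
force: [-0.6, 3.2, 1.5]
width: 59.3
gripper_force: 65.8
```

```bash
python3 st.py
```

```text
15.95 [598.72956629 -16.71957246  14.91771086] [ 83.37425775 593.15321065] 96.32096106034571 Fg [-3.29347466 -0.23537812] 1.5109994642439264 [ 0.70396287 -0.0739267   0.13606359] 59.31771580044148
```

Call:
step_arm(
  series=[
    [[0,0,0,-0.006,0,0,1],[0,0,0,-0.006,0,0,1],[0,0,0,-0.006,0,0,1],[0,0,0,-0.006,0,0,1],[0,0,0,0,0,0,1]],
  ],
)

```text
clock: 16.45
eef_pos: [599.1, -20.3, 14.9]
tool_rot: [3.141, 0.0, 1.681]
force: [0.2, 4.2, 2.2]
width: 58.8
gripper_force: 66.0
```

Call:
step_arm(
  series=[
    [[0,0,0,-0.006,0,0,1],[0,0,0,-0.006,0,0,1],[0,0,0,-0.006,0,0,1],[0,0,0,0,0,0,1]],
  ],
)

```text
clock: 16.85
eef_pos: [599.2, -21.5, 14.9]
tool_rot: [3.141, -0.002, 1.682]
force: [-0.6, 6.2, 3.9]
width: 59.0
gripper_force: 66.0
```

Call:
step_arm(
  series=[
    [[0,0,0,-0.006,0,0,1],[0,0,0,-0.006,0,0,1],[0,0,0,0,0,0,1]],
  ],
)

```text
clock: 17.15
eef_pos: [599.3, -21.5, 15.0]
tool_rot: [3.141, -0.004, 1.682]
force: [-1.5, 10.1, 3.5]
width: 59.1
gripper_force: 65.9
```

```bash
python3 st.py
```

```text
17.15 [599.25580178 -21.5028334   14.95408509] [ 88.18653773 593.14284988] 96.38031022509787 Fg [-10.21896402  -0.41001636] 3.4647471282632343 [ 1.84595288  0.06290773 -0.16611715] 59.14051616784577
```

Call:
step_arm(
  series=[
    [[0,0,0,-0.003,0,0,1],[0,0,0,0,0,0,1],[0,0,0,0,0,0,1],[0,0,0,0,0,0,1],[0,0,0,0,0,0,1],[0,0,0,0,0,0,1],[0,0,0,0,0,0,1],[0,0,0,0,0,0,1],[0,0,0,0,0,0,1],[0,0,0,0,0,0,1],[0,0,0,0,0,0,1]],
  ],
)

```text
clock: 18.25
eef_pos: [599.2, -21.5, 14.9]
tool_rot: [3.141, -0.004, 1.682]
force: [-2.2, 10.4, 3.0]
width: 59.0
gripper_force: 65.9
```

Run:
```python
from h import *
exec(open("st.py").read())
a=ctrl.get_image("scene");b=ctrl.get_image("top")
c=[cv2.resize(x["img"][r:r+100,q:q+140],(560,400),interpolation=cv2.INTER_CUBIC) for x,r,q in((a,130,190),(b,140,220))]
cv2.imwrite("pics/c1.png",cv2.resize(np.hstack(c),(800,286))[:,:,::-1])
```

```text
18.25 [599.23746514 -21.49269398  14.94956643] [ 88.17441664 593.12575748] 96.386623034269 Fg [-10.58792199  -1.021867  ] 2.9779833169046994 [ 2.01313131  0.16573405 -0.21882448] 59.00811196242661
```

View pics/c1.png

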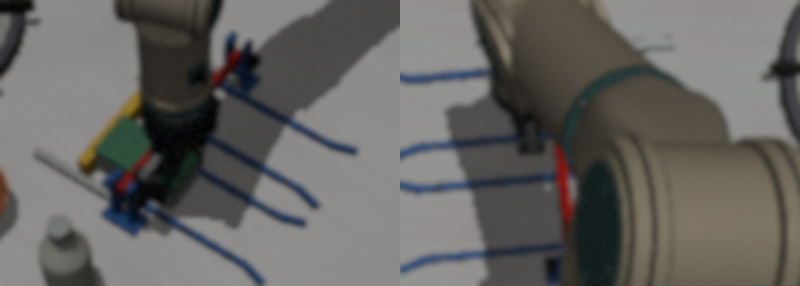

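Call:
step_arm(
  series=[
    [[0,0,0,-0.005,0,0,1],[0,0,0,-0.005,0,0,1],[0,0,0,0,0,0,1],[0,0,0,0,0,0,1]],
  ],
)

```text
clock: 18.75
eef_pos: [599.2, -21.5, 15.0]
tool_rot: [3.141, -0.006, 1.683]
force: [-1.9, 12.4, 4.2]
width: 59.1
gripper_force: 65.8
```

```bash
python3 st.py
```

```text
18.75 [599.20319173 -21.51214308  14.95233684] [ 88.18992367 593.08952799] 96.41216952289287 Fg [-12.54938498  -0.54463124] 4.187778854957875 [ 2.40128609  0.29183718 -0.29966066] 59.10740336634918
```

Call:
step_arm(
  series=[
    [[0,0,0,0,0,0,1],[0,0,0,0,0,0,1],[0,0,0,0,0,0,1],[0,0,0,0,0,0,1],[0,0,0,0,0,0,1],[0,0,0,0,0,0,1],[0,0,0,0,0,0,1],[0,0,0,0.008,0,0,1],[0,0,0,0.008,0,0,1],[0,0,0,0,0,0,1]],
  ],
)

```text
clock: 19.75
eef_pos: [599.3, -21.5, 15.0]
tool_rot: [3.141, -0.003, 1.682]
force: [-1.7, 8.9, 2.9]
width: 59.1
gripper_force: 65.9
```

Call:
step_arm(
  series=[
    [[0,0,0,0,0,0,0.5],[0,0,0,0,0,0,0],[0,0,0,0,0,0,0],[0,0,0,0,0,0,0],[0,0,0,0,0,0,0],[0,0,0,0,0,0,0],[0,0,0,0,0,0,0],[0,0,0,0,0,0,0]],
  ],
)

```text
clock: 20.55
eef_pos: [597.7, -24.3, 13.9]
tool_rot: [-3.138, 0.0, 1.682]
force: [-2.2, 5.0, -1.6]
width: 85.2
gripper_force: 0.0
```

```bash
python3 st.py
```

```text
20.55 [597.66811789 -24.3429618   13.93886798] [ 90.83203059 591.24833532] 96.37578432261802 Fg [-5.22047546 -1.66277467] -1.6170266714504409 [0.77579527 0.41427558 0.33802096] 85.20312083603444
```

Call:
step_arm(
  series=[
    [[0,0,0,0.02,0,-0.01,0],[0,0,0,0,0,-0.01,0],[0,0,0,0,0,0,0]],
  ],
)

```text
clock: 20.85
eef_pos: [599.4, -22.8, 18.1]
tool_rot: [3.141, 0.002, 1.68]
force: [-0.2, 0.1, 0.1]
width: 85.6
gripper_force: 0.0
```

Run:
```python
exec(open("st.py").read())
p=ctrl.get_image("wrist");save(p,"w4")
```

```text
20.85 [599.39155505 -22.75069266  18.07737625] [ 89.44179676 593.13862518] 96.24380086565509 Fg [-0.12850868 -0.20435078] 0.07931273080645518 [-0.00600647 -0.00962347  0.02189342] 85.56861575010396
```

View pics/w4.png

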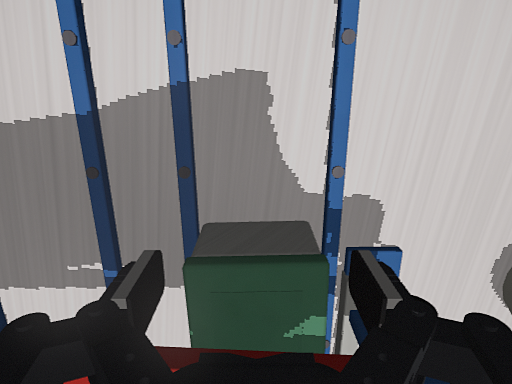

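Call:
step_arm(
  series=[
    [[0,0,0,0.06,0,0,0],[0,0,0,0.06,0,0,0],[0,0,0,0.06,0,-0.1,0],[0,0,0,0.06,0,-0.2,0],[0,0,0,0,0,-0.3,0],[0,0,0,0,0,-0.3,0],[0,0,0,0,0,-0.3,0],[0,0,0,0,0,-0.2,0],[0,0,0,0,0,-0.1,0],[0,0,0,0,0,0,0],[0,0,0,0,0,0,0]],
  ],
)

```text
clock: 22.0
eef_pos: [594.6, 15.1, 243.1]
tool_rot: [3.142, 0.0, 1.682]
force: [0.8, 0.8, -0.3]
width: 85.3
gripper_force: 0.0
```

Run:
```python
exec(open("st.py").read())
p=ctrl.get_image("wrist");save(p,"w5")
```

```text
22.0 [594.5688676   15.13432518 243.05891893] [ 51.25393637 592.57001788] 96.37587348461207 Fg [-0.68688483  0.91577035] -0.29292811039639854 [ 0.00721591 -0.00242013 -0.06308892] 85.30002959401135
```

View pics/w5.png

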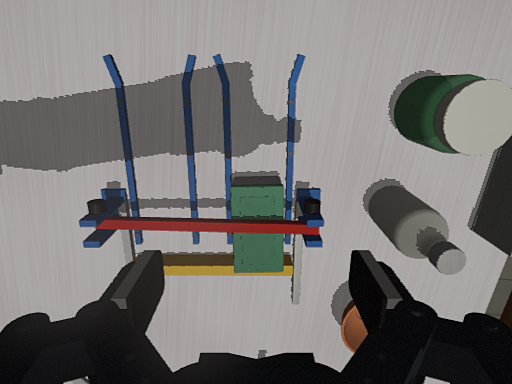

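Run:
```python
from h import *
p=ctrl.get_image("wrist");hsv=cv2.cvtColor(p["img"],cv2.COLOR_RGB2HSV)
m=cv2.inRange(hsv,(40,70,30),(90,255,255));m[:180]=0;m[280:]=0;m[:,:215]=0;m[:,300:]=0
w=np.array([G(ray(p,q,48)) for q in np.argwhere(m)[:,::-1]],np.float32);print(cv2.minAreaRect(w),w.min(0),w.max(0))
V=hsv[:,:,2].astype(int)
for c in(170,190,210,220,287): print(c,V[246:282,c],hsv[246:282,c,0])
for r in range(250,280,4):print(r,G(ray(p,(210,r),0)).round(1),G(ray(p,(210,r),30)).round(1),G(ray(p,(258,r),48)).round(1))
```

```text
((131.76852416992188, 592.7006225585938), (108.76403045654297, 58.25505828857422), 1.3742280006408691) [ 77.33328 562.9057 ] [186.73137 623.09015]
170 [171 172 172 172 174 173  92 102  93  67  72  73  72  71  73  72  72  72
  71  70 122 179 172 170 170 170 170 170 170 170 178 171 172 173 171 171] [  6   6  12  10   8   6   0   0  19  17  17  17  18  17  18  19  19  18
  17  17  21  24  22  22  22  22  22  22  22  21 124   0   6   6   6   6]
190 [171 172 172 172 173 176 175  95  93  68  71  74  74  74  74  75  73  74
  68  86 159 176 172 170 170 171 170 170 170 171 180 172 171 172 171 172] [  5   5   5   5   5   0  12   0  17  17  17  17  18  18  18  17  18  18
  17  18  21  22  22  22  22  22  22  22  22  21 120 170   8   8   8   8]
210 [170 169 170 171 174 172  91 101  92  68  72  73  72  73  72  73  75  74
  69  70 115 180 173 171 170 171 172 171 171 171 180 172 172 172 172 172] [  5  10  10   5   9   5   0   6  17  19  17  18  18  19  18  19  17  18
  18  16  20  23  23  23  23  22  22  22  22  21 120   0  12   6  10  10]
220 [171 171 170 171 174 172  90  98  92  67  70  70  72  7
[... 202 characters left out ...]
 22  22  20 120   0   8   6   8   8]
287 [175 173 173 173 177 174  91  98  88  59  62  63  64  64  64  64  64  62
  57  84 166 176 173 171 172 172 171 173 171 166 183 173 173 172 173 173] [  9  12  12   8   6   8   6  10  18  19  21  20  20  20  19  20  19  20
  19  19  21  23  23  23  23  22  22  22  22  20 117   0  10  15  12   0]
250 [183.5 529. ] [167. 534.] [157.1 593.2]
254 [189.5 528.8] [172.5 533.7] [162.4 593.2]
258 [195.6 528.5] [178.2 533.4] [167.7 593.2]
262 [201.7 528.2] [183.8 533.2] [173.1 593.2]
266 [207.9 527.9] [189.5 532.9] [178.5 593.2]
270 [214.2 527.6] [195.3 532.6] [184.  593.2]
274 [220.5 527.3] [201.1 532.4] [189.5 593.2]
278 [226.9 527. ] [207.  532.1] [195.1 593.1]
```

Call:
step_arm(
  series=[
    [[0,0,0,0.1,0,0.3,1],[0,0,0,0,0,0.3,1],[0,0,0,0,0,0.3,1],[0,0,0,0,0,0.3,1],[0,0,0,0,0,0.2,1],[0,0,0,0,0,0.1,1],[0,0,0,0,0,0,1],[0,0,0,0,0,0,1],[0,0,0,0,0,0,1],[0,0,0,0,0,0,1],[0,0,0,0,0,0,1]],
  ],
)

```text
clock: 23.2
eef_pos: [594.3, 29.4, 19.1]
tool_rot: [3.139, 0.0, 1.681]
force: [-0.7, -0.0, -0.7]
width: 0.0
gripper_force: 0.0
```

```bash
python3 st.py
```

```text
23.2 [594.27357034  29.39565788  19.11094252] [ 37.0480983  593.86669006] 96.30864273990346 Fg [-0.02651505 -0.66117396] -0.729655072776956 [ 0.04894039 -0.02789387  0.01394538] 0.02530065312506085
```

Advance 22 mm, then creep.

Call:
step_arm(
  series=[
    [[0,0,0,-0.03,0.004,0,1],[0,0,0,-0.03,0,0,1],[0,0,0,-0.03,0,0,1],[0,0,0,-0.03,0,0,1],[0,0,0,-0.01,0,0,1],[0,0,0,-0.01,0,0,1],[0,0,0,-0.01,0,0,1],[0,0,0,0,0,0,1],[0,0,0,0,0,0,1]],
  ],
)

```text
clock: 24.1
eef_pos: [596.5, 7.4, 17.8]
tool_rot: [3.142, -0.0, 1.681]
force: [0.8, -0.2, 0.3]
width: -0.1
gripper_force: 0.0
```

Call:
step_arm(
  series=[
    [[0,0,0,-0.006,0,0,1],[0,0,0,-0.006,0,0,1],[0,0,0,-0.006,0,0,1],[0,0,0,0,0,0,1]],
  ],
)

```text
clock: 24.5
eef_pos: [596.8, 4.2, 17.8]
tool_rot: [3.142, 0.0, 1.681]
force: [-0.3, -0.1, 0.4]
width: 0.1
gripper_force: 0.0
```

```bash
python3 st.py
```

```text
24.5 [596.84996241   4.21218596  17.84557444] [ 62.3627004  593.61915138] 96.3098285561458 Fg [ 0.10632711 -0.36274478] 0.4288695300614841 [-0.06420672 -0.00913202 -0.00632733] 0.11050608209096446
```

Call:
step_arm(
  series=[
    [[0,0,0,-0.006,0,0,1],[0,0,0,-0.006,0,0,1],[0,0,0,-0.006,0,0,1],[0,0,0,0,0,0,1]],
  ],
)

```text
clock: 24.9
eef_pos: [597.1, 1.5, 17.8]
tool_rot: [3.142, 0.0, 1.681]
force: [-0.9, -0.0, 0.0]
width: -0.3
gripper_force: 0.0
```

Call:
step_arm(
  series=[
    [[0,0,0,-0.006,0,0,1],[0,0,0,-0.006,0,0,1],[0,0,0,0,0,0,1]],
  ],
)

```text
clock: 25.2
eef_pos: [597.3, -0.0, 17.8]
tool_rot: [-3.142, -0.0, 1.681]
force: [0.8, 0.6, -0.2]
width: 0.0
gripper_force: 0.0
```

Call:
step_arm(
  series=[
    [[0,0,0,-0.006,0,0,1],[0,0,0,-0.006,0,0,1],[0,0,0,0,0,0,1]],
  ],
)

```text
clock: 25.5
eef_pos: [597.6, -0.3, 17.9]
tool_rot: [3.141, -0.002, 1.682]
force: [-0.4, 3.6, 0.8]
width: -0.3
gripper_force: 2.1
```

Call:
step_arm(
  series=[
    [[0,0,0,-0.006,0,0,1],[0,0,0,-0.006,0,0,1],[0,0,0,0,0,0,1]],
  ],
)

```text
clock: 25.8
eef_pos: [598.8, -0.5, 18.1]
tool_rot: [3.139, -0.004, 1.683]
force: [1.0, 7.5, -1.7]
width: 0.0
gripper_force: 3.4
```

Call:
step_arm(
  series=[
    [[0,0,0,-0.006,0,0,1],[0,0,0,-0.006,0,0,1],[0,0,0,0,0,0,1]],
  ],
)

```text
clock: 26.1
eef_pos: [599.3, -0.6, 18.2]
tool_rot: [3.138, -0.005, 1.684]
force: [1.5, 9.4, -1.2]
width: 0.3
gripper_force: 4.8
```

Call:
step_arm(
  series=[
    [[0,0,0,-0.003,0,0,1],[0,0,0,0,0,0,1],[0,0,0,0,0,0,1],[0,0,0,0,0,0,1],[0,0,0,0,0,0,1],[0,0,0,0,0,0,1],[0,0,0,0,0,0,1],[0,0,0,0,0,0,1],[0,0,0,0,0,0,1],[0,0,0,0,0,0,1]],
  ],
)

```text
clock: 27.1
eef_pos: [599.4, -0.6, 18.2]
tool_rot: [3.138, -0.006, 1.685]
force: [1.3, 10.0, -0.4]
width: -0.0
gripper_force: 5.1
```

Call:
step_arm(
  series=[
    [[0,0,0,0.02,0,0,1],[0,0,0,0.03,0,0,1],[0,0,0,0.1,0,0,1],[0,0,0,0.2,0,0,1],[0,0,0,0.1,0,-0.2,1],[0,0,0,0,0,-0.3,1],[0,0,0,0,0,-0.3,1],[0,0,0,0,0,-0.3,1],[0,0,0,0,0,-0.2,1],[0,0,0,0,0,0,1],[0,0,0,0,0,0,1],[0,0,0,0,0,0,1]],
  ],
)

```text
clock: 28.3
eef_pos: [589.4, 61.0, 211.5]
tool_rot: [-3.139, 0.001, 1.681]
force: [-0.5, 0.4, -0.1]
width: -0.1
gripper_force: 0.0
```

Run:
```python
from h import *
exec(open("st.py").read())
p=ctrl.get_image("wrist");hsv=cv2.cvtColor(p["img"],cv2.COLOR_RGB2HSV)
m=cv2.inRange(hsv,(40,70,30),(90,255,255))
w=np.array([G(ray(p,q,48)) for q in np.argwhere(m)[:,::-1]],np.float32);w=w[(abs(w[:,1]-593)<45)&(abs(w[:,0]-132)<70)];print(cv2.minAreaRect(w))
```

```text
28.3 [589.35748693  60.96685894 211.45653735] [  5.12449537 592.50127529] 96.32370785413559 Fg [-0.45929968 -0.42079217] -0.06393371884653129 [ 0.00800924 -0.01741405  0.03734394] -0.05054687852462452
((85.14801788330078, 593.9299926757812), (58.617855072021484, 18.7548828125), 88.4435806274414)
```

```bash
python3 -c "
from cell import ctrl
print(ctrl.finish_job())"
```

```text
the job is handed in; nothing more can be done
None
```

The green-lidded tin stands released in the far lane, under the bar and against the yellow stop; I pressed it there twice at about 10 N for a second, the arm is clear, and I handed the job in at about 28 s (no verdict was returned).

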